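# Slide the square coaster out over the riser's edge

### The arm

A 6-joint arm with a two-finger parallel gripper is mounted at the origin on the work surface. World frame = base frame: x ahead of the robot, y to its left, z up, the work surface at z = 0. Lengths are in m, angles in rad, forces in N, time in s.
With the tool pointing down it reaches from about 0.35 to 0.975 m from the base axis. Payload 4.9 kg.
Tool frame: the origin (TCP) lies at the very end of the fingers, on their centre line; the grasp point (between the pads) lies 19 mm behind it; z points along the fingers, y is the line along which they close (so a half turn about z gives the same grasp; the last joint's range is limited). The gripper opens to 85 mm and grips with 20 to 120 N. Pads are 22 mm wide; open, the fingers measure 114 mm over their backs; the gripper's body (76 mm by 85 mm) begins 54 mm behind the grasp point. The pads swing forward as they close: fully open they stand 13 mm farther back than shut.
Start: joints at [1.005, 0.053, 1.613, -0, 1.476, -0.119], TCP at [0.27, 0.564, 0.231] pointing down, gripper open.
Joint ranges: [-3.01, 3.01], [-1.01, 2.22], [0.06, 2.58], [-1.02, 4.17], [0.09, 2.62], [-3.14, 3.14]. Speed limits (rad/s): [2.57, 2.57, 3.14, 3.14, 3.14, 3.14].

### API

Orientations are given as a unit quaternion [w, x, y, z].
In Python, from plant import manip gives the robot as it stands.
- The arm moves only by the tool move_arm, never from a script. Its argument "plan" is a list that holds one entry, the list of rows, each a list of 7 numbers: the shift along the tool's x, y, z as a fraction of full scale, then the turn, a rotation vector about the tool's x, y, z as a fraction of full scale, then the closure, from 0 (fully open) to 1 (shut). In form: [[[dx, dy, dz, wx, wy, wz, fingers], ...]]. A call has exactly 10 rows; each row shifts and turns the commanded pose from where the row before left it, along the tool's axes as they then stand; what a row does not reach is not made up. Full scale, the value 1, is 0.12 m for a shift and 0.15 rad for a turn. A row lasts 1/8 s, in which the tool goes at most 62.5 mm and 10.7 degrees, less where a joint would pass 70% of its speed; a pose out of reach is approached as far as the arm can. A call with a number of a shift or a turn outside -1 to 1 is refused whole. A call with a gripper value outside its range is refused whole. The fingers move at their own pace and stop on an object; the grip force is fixed at half the most. Time passes only in rows, so rows that do not move let the fingers close, or fill a call up. It gives the time, the measured TCP pose, the force, the opening and the grip force at its end, in the units of the state.
- manip.state(): the state, without advancing time (a new reading comes with each control period).
- manip.grab_frame(name): name is "side" or "top" or "wrist"; returns a dict with "pixels" (480x640x3 uint8, blue, green, red), "depth" (480x640 float32, m along the optical axis (not along the pixel's ray), 0 where there is no reading), "vfov" (degrees; the focal length in pixels is half the picture's height over the tangent of half this angle, whatever the lens; pixels are square), "cx", "cy" (the principal point, pixels), "view" (4x4, takes a point from world to camera coordinates). Camera axes: x right, y down, z forward; pixel columns grow to the right and rows downward; lengths in m; the calibration is good to about 2 mm. A picture is of the moment at which its call begins.
- manip.job_done(): hands the job in; it is judged then, once.
The state is a dict: "time": time; "joint_pos": joint angles; "joint_vel": joint speeds; "joint_efforts": joint torques, N m; "tool_pos": TCP position; "tool_rot": TCP orientation; "contact_force": force on the tool from outside, world axes, zero at the start; "ft_torque": the same for the moment, N m; "gripper_width": opening from 0.0 (shut) to 1.0 (fully open); "grasp_force": force on a finger pad.
Only numpy, scipy, OpenCV 4.12 (cv2) and the standard library are available. Lean on these libraries where they do the work, as an engineer would, in place of code of your own. Each camera call takes 0.05 s, during which the arm holds its last target. There are 200 camera calls.

### The job

Two dark slate coasters lie flat on the low wooden riser in the middle of the grey desk. Slide the square one, flat on the riser, straight out towards the riser's long edge on the side away from the robot until it sticks out 30 mm over that edge, with its sides squared up to the edge, so that someone can later pick it up by its rim. Only push or drag it with the fingers, never lift or tip it; leave the round coaster and everything else where they are, and finish with the hand clear.

Things in the scene. Friction and masses are not known exactly. Their poses are not given: they have to be found in the camera images.
- riser: Low desk riser of light wood, fixed while you work but placed differently each time: a board 260 mm deep (its x) by 460 mm wide (its y) and 16 mm thick on two cheek panels. Origin on the desk at the centre of its footprint; its flat top is 60 mm above the desk. +x points away from the robot (turned up to 0.25 rad), to the long edge in question.
- riser_edge (a point): Middle of the riser's long edge on the side away from the robot, at the level of the top surface (130 mm along the riser's +x from its centre). Axes as the riser's: +x points outward over the edge, y runs along the edge, z up.
- square_coaster: The square coaster: loose dark slate plate, 90 x 90 x 7 mm, 0.10 to 0.21 kg, lying flat on the riser with its whole outline on the board. Origin at the centre of its underside; x and y parallel to its sides, z up. Starts turned up to 0.3 rad from the riser's axes, its +x side always the one nearest the edge in question. Friction on the board is that of dry slate on wood; it stays where it is left.
- leading_side (a point): Middle of the square coaster's +x side, at its underside (45 mm along the coaster's +x from its centre): the side that is to stick out over the edge.
- round_coaster: The round coaster: same slate, 90 mm diameter, 7 mm thick, loose on the other half of the riser, 200 mm or more from the square one's centre. Origin at the centre of its underside. Leave alone.
- keycap_a: Black keycap 18 x 18 x 9 mm, loose on the riser's top near the middle of its width. Origin at the centre of its underside. Leave alone.
- keycap_b: Another black keycap like it, also near the middle of the riser's width. Leave alone.
- eraser: White eraser in a card sleeve, 44 x 18 x 12 mm, loose on the riser near the middle of its width. Origin at the centre of its underside. Leave alone.
- pen_cup: Stainless steel pen cup, 76 mm diameter, 100 mm high with pens up to 155 mm, on the desk at the right. Origin at the centre of its underside. Leave alone.
- cat: White ceramic cat figurine, about 65 mm long, 87 mm high, on the desk at the right, just past the pen cup. Origin under its centre. Leave alone.
Mind the look-alikes: they are no part of the job. What is shaped like the square_coaster but blue or pink is not meant.

How it is judged:
At the end, for the whole second after the job is handed in: The square coaster lies flat and still on the riser, its leading side 22 to 38 mm (at its middle) out over the long edge away from the robot, squared to that edge within 0.14 rad; round coaster, keycaps, eraser, pen cup and cat within 12 mm of where they were (x of leading_side in the frame of riser_edge between 0.022 and 0.038 m and angle between the x axis of square_coaster and the x axis of riser_edge, either way round below 0.14 rad and z of square_coaster in the frame of riser_edge between -0.003 and 0.003 m and angle between square_coaster's own z axis and vertical below 0.05 rad and linear speed of square_coaster below 0.01 m/s and distance of each of round_coaster, keycap_a, keycap_b, eraser, pen_cup, cat from where it was at the start of the episode below 0.012 m); the robot touches nothing.
It fails at once if the square coaster is lifted more than 10 mm off the riser, or tipped more than 0.2 rad (z of square_coaster in the frame of riser_edge above 0.01 m or angle between square_coaster's own z axis and vertical above 0.2 rad).
It fails at once if the square coaster drops off the riser (z of square_coaster in the frame of riser_edge below -0.02 m).
It fails at once if a bystander (round coaster, keycap, eraser, pen cup or cat) is moved more than 12 mm (distance of any of round_coaster, keycap_a, keycap_b, eraser, pen_cup, cat from where it was at the start of the episode above 0.012 m).
It also fails if it takes over 37 s, if anything falls off the work surface, if the arm or the gripper's body presses on something with over 40 N, if the wrist force passes 120 N, or if a joint passes its speed limit or range.

## Working session

There is one attempt and no reset: what is moved stays moved. The work goes in short steps, Python scripts to look and compute and a tool call to move; the robot and the scene stay as the last step left them, time stands still between calls to the robot, and variables do not carry over. Pictures are saved under pics/ and viewed, at most 10 in all, crops included, and the job is handed in when it is done.

Besides the shell and the picture viewer there is one more tool, called after ">>>" as a command line: name --argument value ..., lists and objects as JSON in quotes. move_arm: Moves the arm, as the interface text tells. Its arguments: {"type":"object","properties":{"plan":{"type":"array"}},"required":["plan"]}

```bash
mkdir -p pics
cat > h.py <<'E'
import numpy as np, cv2
from plant import manip
def shot(n):
    f=manip.grab_frame(n); f['f']=240/np.tan(np.radians(f['vfov'])/2); f['T']=np.linalg.inv(f['view']); return f
def ray(f,uv,z):
    uv=np.atleast_2d(uv).astype(float)
    d=np.c_[(uv[:,0]-f['cx'])/f['f'],(uv[:,1]-f['cy'])/f['f'],np.ones(len(uv))]@f['T'][:3,:3].T
    o=f['T'][:3,3]; return o+d*((z-o[2])/d[:,2])[:,None]
def pix(f,p):
    c=np.atleast_2d(p)@f['view'][:3,:3].T+f['view'][:3,3]
    return np.c_[c[:,0]/c[:,2]*f['f']+f['cx'],c[:,1]/c[:,2]*f['f']+f['cy']]
E
python3 - <<'E'
from h import *
s=manip.state(); print(s)
for n in ['top','side']:
    f=shot(n); cv2.imwrite(f'pics/{n}0.png',f['pixels']); print(n,f['T'].round(3).tolist(),f['f'],f['cx'],f['cy'])
E
```

```text
{'time': 0.0, 'joint_pos': array([ 1.00502144e+00,  5.33282154e-02,  1.61431204e+00,  1.07092234e-05,
        1.47601177e+00, -1.19020777e-01]), 'joint_vel': array([-3.89217776e-05, -7.39088912e-04, -1.03208502e-03, -6.66643287e-04,
        6.01289504e-04,  1.13830962e-03]), 'joint_efforts': array([-3.05635022e-04, -3.93692350e+01, -3.70171201e+01, -1.79027261e-04,
        7.32926623e-03, -4.95862892e-06]), 'tool_pos': array([0.26969192, 0.56311615, 0.23007001]), 'tool_rot': array([-3.50734105e-04,  2.21524414e-01,  9.75154282e-01, -9.68124927e-04]), 'contact_force': array([ 0.40431604, -1.11938431, -0.34055782]), 'ft_torque': array([0.04218022, 0.03245778, 0.03092055]), 'grasp_force': 0.0, 'gripper_width': 1.0013346597411756}
top [[0.011, -0.998, 0.06, 0.39], [-1.0, -0.011, -0.001, -0.087], [0.002, -0.06, -0.998, 1.355], [0.0, 0.0, 0.0, 1.0]] 579.3744694987417 321.30407425143187 248.09017745812992
side [[0.983, -0.118, 0.139, 0.325], [-0.18, -0.53, 0.828, -1.059], [-0.024, -0.84, -0.543, 0.68], [0.0, 0.0, 0.0, 1.0]] 494.653060709728 317.04365590264575 242.65188705497647
```

View pics/top0.png

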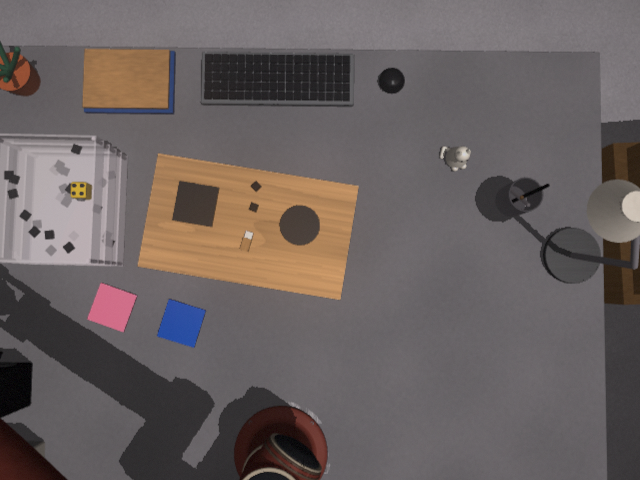

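View pics/side0.png

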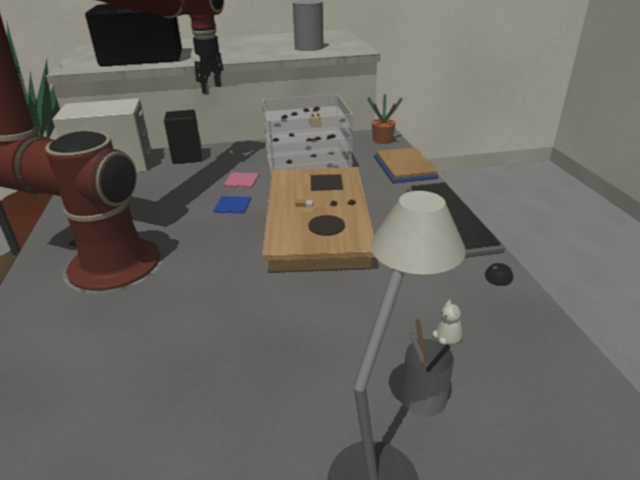

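The top view shows the candidates: the dark square on the riser at (196,204), the dark round at (300,225), the blue square at (182,323), the pink square at (112,307), the keycaps at (256,186) and (254,207), and the cork/blue pad at (128,79). I choose the dark square at (196,204), on the riser. The side view agrees, with it at (326,182). A clear tray stands to the left of the riser.

```bash
cat >> h.py <<'E'
def quad(m):
    c=max(cv2.findContours(m,cv2.RETR_EXTERNAL,cv2.CHAIN_APPROX_NONE)[0],key=cv2.contourArea)
    return c[:,0].astype(float)
def rect(p):
    (c,s,a)=cv2.minAreaRect((p[:,:2]*1000).astype(np.float32)); a=(a+45)%90-45
    return np.array(c)/1000,s,np.radians(a)
def scene(f,img=None):
    h=cv2.cvtColor(f['pixels'],cv2.COLOR_BGR2HSV)
    w=ray(f,np.stack(np.meshgrid(np.arange(640),np.arange(480)),-1).reshape(-1,2),.06).reshape(480,640,3)
    roi=np.zeros((480,640),np.uint8); roi[130:310,130:380]=255
    wood=cv2.inRange(h,(8,60,60),(28,255,255))&roi
    R=rect(ray(f,quad(wood),.06))
    blob=np.zeros_like(roi); cv2.drawContours(blob,[cv2.convexHull(quad(wood).astype(int))],-1,255,-1)
    dark=cv2.inRange(h,(0,0,0),(180,255,75))&~wood&cv2.erode(blob,np.ones((5,5)))
    C=[]
    for c in cv2.findContours(dark,cv2.RETR_EXTERNAL,cv2.CHAIN_APPROX_NONE)[0]:
        if cv2.contourArea(c)>25: C.append((cv2.contourArea(c),c[:,0].mean(0),rect(ray(f,c[:,0],.067))))
    return R,C
E
python3 - <<'E'
from h import *
f=shot('top'); R,C=scene(f); print(R)
for c in C: print(c)
c,_,a=R; u=np.array([np.cos(a),np.sin(a)]); print('edge pt',c+.13*u)
d=f['depth']
for p in [(196,204),(160,200),(300,225),(126,200),(126,160),(60,250),(122,240)]:
    z=d[p[1],p[0]]; q=np.array([(p[0]-f['cx'])/f['f']*z,(p[1]-f['cy'])/f['f']*z,z,1]); print(p,(f['T']@q)[:3].round(3))
cv2.imwrite('pics/crop.png',cv2.resize(f['pixels'][140:300,110:370],None,fx=3,fy=3))
E
```

```text
(array([0.51670282, 0.07657628]), (460.72186279296875, 261.6806640625), np.float64(-0.15223334528581797))
(880.5, array([295.98492462, 227.19095477]), (array([ 0.52005597, -0.03932525]), (82.9976577758789, 82.15031433105469), np.float64(-0.44763330392627915)))
(914.0, array([197.4125    , 201.55416667]), (array([0.56509729, 0.19563739]), (86.65080261230469, 86.42266845703125), np.float64(-0.15328769076138032)))
edge pt [0.64519935 0.0568623 ]
(196, 204) [0.563 0.193 0.066]
(160, 200) [0.572 0.275 0.062]
(300, 225) [ 0.519 -0.04   0.064]
(126, 200) [0.58  0.372 0.001]
(126, 160) [0.672 0.371 0.012]
(60, 250) [0.452 0.456 0.15 ]
(122, 240) [0.484 0.373 0.016]
```

View pics/crop.png

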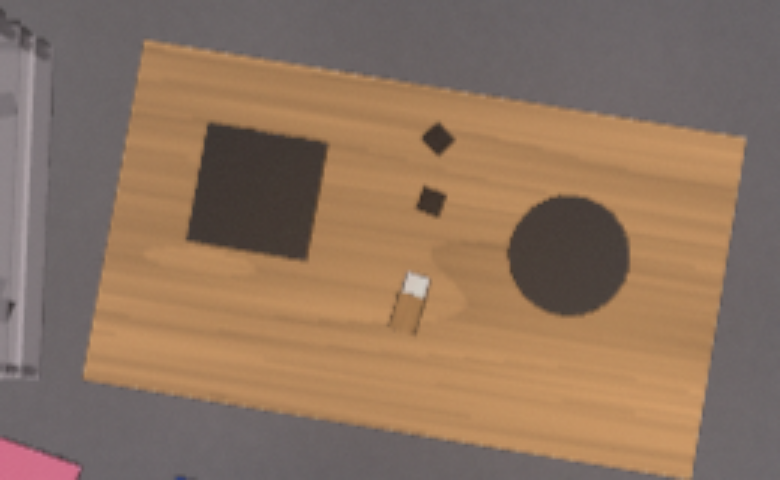

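The crop confirms the dark slate square, already within about 0.01 rad of the riser. Heights read 0.066 and 0.06, and the riser measures 461 x 262 mm, as they should. The leading side is at +75 mm in the riser frame and needs to be at 160 mm, so about 85 mm of pushing. I go behind it with the fingers half closed, lined up with its rear side.

>>> move_arm --plan '[[[0,0,0,0,0,-0.98,0.4],[0,0,0,0,0,-0.98,0.4],[-0.32,-0.38,0,0,0,0,0.4],[-0.32,-0.38,0,0,0,0,0.4],[-0.32,-0.38,0,0,0,0,0.4],[-0.32,-0.38,0,0,0,0,0.4],[-0.32,-0.38,0,0,0,0,0.4],[-0.32,-0.38,0,0,0,0,0.4],[-0.32,-0.38,0,0,0,0,0.4],[0,0,0,0,0,0,0.4]]]'

```text
time: 1.4
tool_pos: [0.4885, 0.2041, 0.231]
tool_rot: [-0.0, 0.079, 0.997, -0.0]
contact_force: [-1.1, -0.3, 0.6]
gripper_width: 0.603
grasp_force: 0.0
```

```bash
cat >> h.py <<'E'
U=np.array([.98844,-.15164]);V=np.array([.15164,.98844]);RC=np.array([.5167,.0766])
def tell():
    s=manip.state(); p=s['tool_pos']; w,x,y,z=s['tool_rot']
    ty=np.array([2*(x*y-w*z),1-2*(x*x+z*z)]); d=p[:2]-RC
    print('t',s['time'],'tcp',p.round(4),'riser uv',(d@U).round(4),(d@V).round(4),'yaw err',(np.arctan2(ty[1],ty[0])-np.pi/2+.1522).round(4),'F',s['contact_force'].round(1),'w',s['gripper_width'])
E
python3 - <<'E'
from h import *
tell(); f=shot('wrist'); cv2.imwrite('pics/w1.png',f['pixels']); print(f['T'].round(3).tolist(),f['f'])
c=np.array([.5651,.1956]); print(pix(f,[[*(c+a*U+b*V),.067] for a in(-.045,.045) for b in (-.045,.045)]).round())
print('coaster uv',(c-RC)@U,(c-RC)@V)
E
```

```text
t 1.4 tcp [0.4885 0.2041 0.231 ] riser uv -0.0472 0.1217 yaw err -0.0066 F [-1.1 -0.3  0.6] w 0.6028908277913718
[[0.158, 0.953, 0.257, 0.424], [0.987, -0.153, -0.041, 0.215], [0.0, 0.26, -0.966, 0.375], [0.0, 0.0, 0.0, 1.0]] 417.56959367582596
[[264. 260.]
 [380. 260.]
 [268. 364.]
 [377. 363.]]
coaster uv 0.029795336 0.12496373599999999
```

View pics/w1.png

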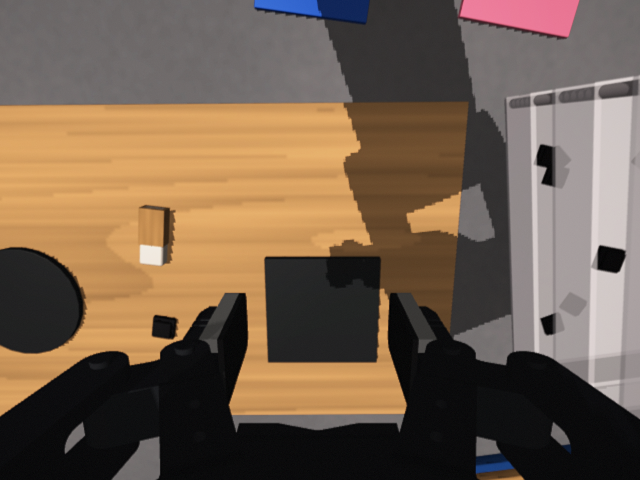

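The wrist picture shows the square's corners at about (265,257), (380,257), (377,361) and (268,362), within 3 px of the prediction. The fingertips straddle free board behind it, and the nearest keycap at (164,327) is well clear. Next I descend to just above the board.

>>> move_arm --plan '[[[0,0.03,0.34,0,0,-0.04,0.4],[0,0,0.34,0,0,0,0.4],[0,0,0.34,0,0,0,0.4],[0,0,0.3,0,0,0,0.4],[0,0,0.02,0,0,0,0.4],[0,0,0.02,0,0,0,0.4],[0,0,0,0,0,0,0.4],[0,0,0,0,0,0,0.4],[0,0,0,0,0,0,0.4],[0,0,0,0,0,0,0.4]]]'

```text
time: 2.7
tool_pos: [0.4879, 0.2108, 0.0684]
tool_rot: [0.0, 0.073, 0.997, 0.0]
contact_force: [-0.5, 0.4, 0.0]
gripper_width: 0.602
grasp_force: 0.0
```

Run:
```python
from h import *
tell(); f=shot('wrist'); g=shot('side'); p=pix(g,[.49,.207,.065])[0].astype(int)
a=cv2.resize(f['pixels'][180:480,150:470],(400,375)); b=cv2.resize(g['pixels'][p[1]-37:p[1]+38,p[0]-40:p[0]+40],(400,375),interpolation=cv2.INTER_CUBIC)
cv2.imwrite('pics/w2.png',np.hstack([a,b]))
```

```text
t 2.7 tcp [0.4879 0.2108 0.0684] riser uv -0.0488 0.1283 yaw err 0.0053 F [-0.5  0.4  0. ] w 0.6020681482505987
```

View pics/w2.png

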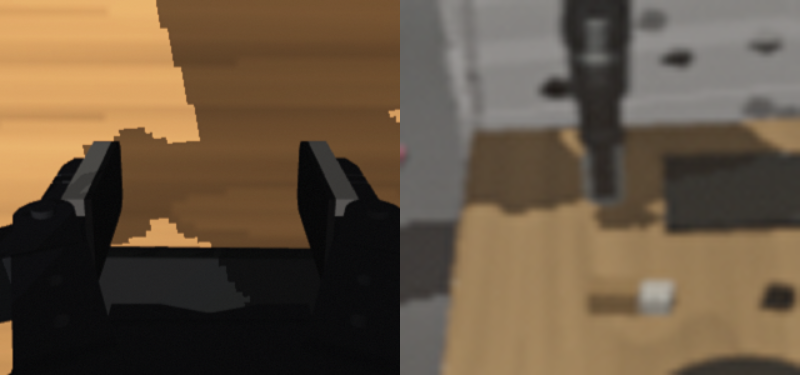

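The left half shows the fingertips straddling free board behind the coaster's rear rim. The right half shows the side view: a gap between finger and coaster, with no contact. I probe downwards for the board.

>>> move_arm --plan '[[[0,0,0.01,0,0,0,0.4],[0,0,0.01,0,0,0,0.4],[0,0,0.01,0,0,0,0.4],[0,0,0.01,0,0,0,0.4],[0,0,0.01,0,0,0,0.4],[0,0,0,0,0,0,0.4],[0,0,0,0,0,0,0.4],[0,0,0,0,0,0,0.4],[0,0,0,0,0,0,0.4],[0,0,0,0,0,0,0.4]]]'

```text
time: 4.05
tool_pos: [0.4877, 0.2108, 0.0621]
tool_rot: [0.0, 0.073, 0.997, -0.0]
contact_force: [-0.4, -0.5, 0.8]
gripper_width: 0.596
grasp_force: 0.0
```

>>> move_arm --plan '[[[0,0,0.01,0,0,0,0.4],[0,0,0.01,0,0,0,0.4],[0,0,0,0,0,0,0.4],[0,0,0,0,0,0,0.4],[0,0,0,0,0,0,0.4],[0,0,0,0,0,0,0.4],[0,0,0,0,0,0,0.4],[0,0,0,0,0,0,0.4],[0,0,0,0,0,0,0.4],[0,0,0,0,0,0,0.4]]]'

```text
time: 5.3
tool_pos: [0.4877, 0.2108, 0.0597]
tool_rot: [0.0, 0.073, 0.997, -0.0]
contact_force: [-0.1, 0.1, -0.4]
gripper_width: 0.599
grasp_force: 0.0
```

>>> move_arm --plan '[[[0,0,0.01,0,0,0,0.4],[0,0,0,0,0,0,0.4],[0,0,0,0,0,0,0.4],[0,0,0,0,0,0,0.4],[0,0,0,0,0,0,0.4],[0,0,0,0,0,0,0.4],[0,0,0,0,0,0,0.4],[0,0,0,0,0,0,0.4],[0,0,0,0,0,0,0.4],[0,0,0,0,0,0,0.4]]]'

```text
time: 6.55
tool_pos: [0.4877, 0.2108, 0.0585]
tool_rot: [-0.0, 0.073, 0.997, -0.0]
contact_force: [-0.2, 0.8, -0.5]
gripper_width: 0.602
grasp_force: 0.0
```

>>> move_arm --plan '[[[0,0,0.01,0,0,0,0.4],[0,0,0,0,0,0,0.4],[0,0,0,0,0,0,0.4],[0,0,0,0,0,0,0.4],[0,0,0,0,0,0,0.4],[0,0,0,0,0,0,0.4],[0,0,0,0,0,0,0.4],[0,0,0,0,0,0,0.4],[0,0,0,0,0,0,0.4],[0,0,0,0,0,0,0.4]]]'

```text
time: 7.8
tool_pos: [0.4877, 0.2108, 0.0573]
tool_rot: [-0.0, 0.073, 0.997, -0.0]
contact_force: [-0.5, -0.2, 0.6]
gripper_width: 0.599
grasp_force: 0.0
```

>>> move_arm --plan '[[[0,0,0.01,0,0,0,0.4],[0,0,0,0,0,0,0.4],[0,0,0,0,0,0,0.4],[0,0,0,0,0,0,0.4],[0,0,0,0,0,0,0.4],[0,0,0,0,0,0,0.4],[0,0,0,0,0,0,0.4],[0,0,0,0,0,0,0.4],[0,0,0,0,0,0,0.4],[0,0,0,0,0,0,0.4]]]'

```text
time: 9.05
tool_pos: [0.4879, 0.2108, 0.0568]
tool_rot: [0.0, 0.073, 0.997, -0.0]
contact_force: [-3.1, -0.8, 5.2]
gripper_width: 0.6
grasp_force: 2.7
```

>>> move_arm --plan '[[[0,0,0.01,0,0,0,0.4],[0,0,0,0,0,0,0.4],[0,0,0,0,0,0,0.4],[0,0,0,0,0,0,0.4],[0,0,0,0,0,0,0.4],[0,0,0,0,0,0,0.4],[0,0,0,0,0,0,0.4],[0,0,0,0,0,0,0.4],[0,0,0,0,0,0,0.4],[0,0,0,0,0,0,0.4]]]'

```text
time: 10.3
tool_pos: [0.4879, 0.2109, 0.0567]
tool_rot: [-0.0, 0.073, 0.997, -0.0]
contact_force: [-6.7, -1.6, 12.4]
gripper_width: 0.601
grasp_force: 6.1
```

The board is at TCP z = 0.0568, so I lift 2 mm off it and push about 80 mm, then measure.

>>> move_arm --plan '[[[0,0,-0.03,0,0,0,0.4],[-0.08,0,0,0,0,0,0.4],[-0.08,0,0,0,0,0,0.4],[-0.08,0,0,0,0,0,0.4],[-0.08,0,0,0,0,0,0.4],[-0.08,0,0,0,0,0,0.4],[-0.08,0,0,0,0,0,0.4],[-0.08,0,0,0,0,0,0.4],[-0.08,0,0,0,0,0,0.4],[0,0,0,0,0,0,0.4]]]'

```text
time: 11.55
tool_pos: [0.5647, 0.1994, 0.0588]
tool_rot: [0.001, 0.074, 0.997, 0.0]
contact_force: [-0.1, 0.5, 0.5]
gripper_width: 0.6
grasp_force: 0.0
```

Run:
```python
from h import *
tell(); f=shot('top'); cv2.imwrite('pics/t3.png',cv2.resize(f['pixels'][140:300,110:370],None,fx=3,fy=3))
```

```text
t 11.55 tcp [0.5647 0.1994 0.0588] riser uv 0.0288 0.1287 yaw err 0.005 F [-0.1  0.5  0.5] w 0.5996257419938522
```

View pics/t3.png

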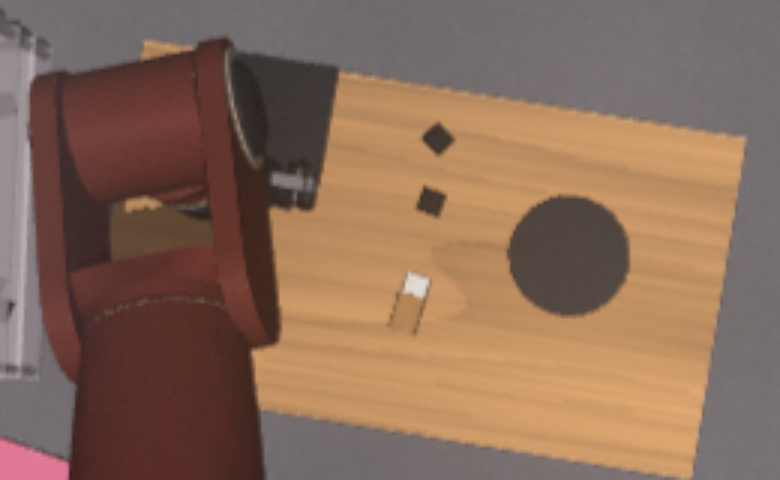

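The front right corner of the coaster, at (337,68), is now level with the board edge, which agrees with finger geometry (leading side at about 130 mm). Another 29 mm, then back off and lift.

>>> move_arm --plan '[[[-0.05,0,0,0,0,0,0.4],[-0.05,0,0,0,0,0,0.4],[-0.05,0,0,0,0,0,0.4],[-0.05,0,0,0,0,0,0.4],[-0.04,0,0,0,0,0,0.4],[0,0,0,0,0,0,0.4],[0,0,0,0,0,0,0.4],[0.1,0,0,0,0,0,0.4],[0.3,0,0,0,0,0,0.4],[0,0,0,0,0,0,0.4]]]'

```text
time: 12.85
tool_pos: [0.5416, 0.2027, 0.0575]
tool_rot: [-0.001, 0.073, 0.997, -0.0]
contact_force: [0.6, 0.3, 0.0]
gripper_width: 0.6
grasp_force: 0.0
```

>>> move_arm --plan '[[[0,0,-0.3,0,0,0,0.4],[0,0,-0.4,0,0,0,0.4],[0.4,0,-0.4,0,0,0,0.4],[0.4,0,-0.4,0,0,0,0.4],[0.45,0,0,0,0,0,0.4],[0.45,0,0,0,0,0,0.4],[0,0,0,0,0,0,0.4],[0,0,0,0,0,0,0.4],[0,0,0,0,0,0,0.4],[0,0,0,0,0,0,0.4]]]'

```text
time: 14.1
tool_pos: [0.3512, 0.2309, 0.2308]
tool_rot: [-0.0, 0.074, 0.997, -0.0]
contact_force: [0.4, -0.2, -0.2]
gripper_width: 0.603
grasp_force: 0.0
```

Run:
```python
from h import *
tell(); f=shot('top'); cv2.imwrite('pics/t4.png',cv2.resize(f['pixels'][130:300,110:370],None,fx=3,fy=3))
h=cv2.cvtColor(f['pixels'],cv2.COLOR_BGR2HSV)
h2=cv2.inRange(h,(0,0,0),(180,255,75)); h2[:, :130]=0; h2[240:]=0; h2[:130]=0; h2[:,245:]=0
r=rect(ray(f,quad(h2),.067)); print(r,'lead past edge',(r[0]-RC)@U+.045-.13,(r[0]-RC)@V)
```

```text
t 14.1 tcp [0.3512 0.2309 0.2308] riser uv -0.187 0.1274 yaw err 0.0044 F [ 0.4 -0.2 -0.2] w 0.6029992251815326
(array([0.64853503, 0.18273676]), (91.48780822753906, 88.63594055175781), np.float64(-0.14712859810835408)) lead past edge 0.02921644360009759 0.1249012790620117
```

View pics/t4.png

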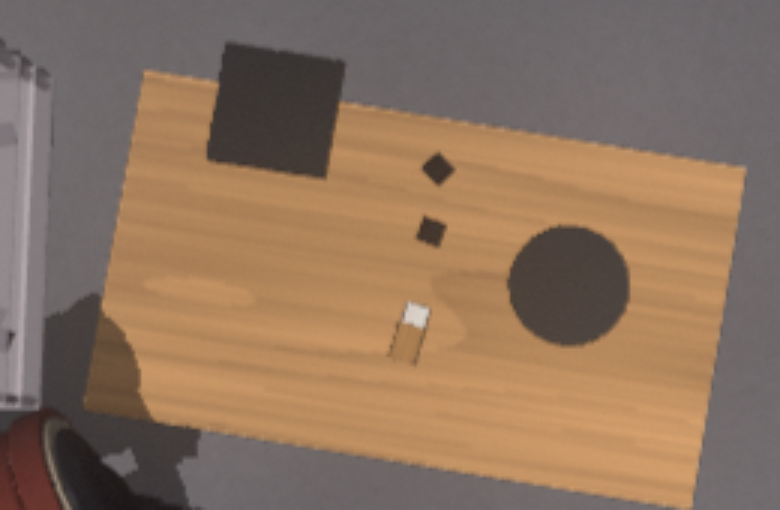

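The picture shows the square overhanging the far edge, with its front corners at (226,42) and (344,62) and the board edge at about (340,103). It measures 29 mm out and squared within 0.01 rad. Nothing else has moved, and the hand is clear.

```bash
python3 -c "
from plant import manip
print(manip.job_done())"
```

```text
the job is handed in; nothing more can be done
None
```

The square coaster now sticks out about 29 mm over the riser's far long edge, squared to it within about 0.01 rad; nothing else moved, the hand is clear, and the job is handed in (no verdict was returned).

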